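# Open the form cabinet's drop-front flap onto its two slide-out supports

### The arm

A 6-joint arm with a two-finger parallel gripper is mounted at the origin on the work surface. World frame = base frame: x ahead of the robot, y to its left, z up, the work surface at z = 0. Lengths are in m, angles in degrees, forces in N, time in s.
With the tool pointing down it reaches from about 0.35 to 0.875 m from the base axis. Payload 4.2 kg.
Tool frame: the origin (TCP) lies at the very end of the fingers, on their centre line; the grasp point (between the pads) lies 19 mm behind it; z points along the fingers, x is the direction in which the jaws open and shut, and the axes are right-handed (so a half turn about z gives the same grasp; the last joint's range is limited). The gripper opens to 87 mm and grips with 3 to 60 N. Pads are 19 mm wide; open, the fingers measure 117 mm over their backs; the gripper's body (75 mm by 190 mm) begins 51 mm behind the grasp point.
Start: joints at [-55.141, 22.042, 0.453, 0, -68.411, -14.817], TCP at [0.214, -0.587, 0.223] pointing down, gripper open.
Joint ranges: [-179.83, 179.83], [-69.29, 118.12], [-61.27, 80.66], [-181.25, 117.63], [-171.15, -9.14], [-177.46, 177.46]. Speed limits (degrees/s): [159.86, 159.86, 180, 180, 180, 180].

### API

Orientations are given as a 3x3 rotation matrix whose columns are the frame's x, y, z axes.
In Python, from station import r gives the robot as it stands.
- The arm moves only by the shell command python3 -m jog 'ROWS' [OPENING]. ROWS is JSON, a list of rows, each a list of 2 entries, a list of its own where there are three numbers: the shift along the tool's x, y, z in m, then the turn, a rotation vector about the tool's x, y, z in units of 5 degrees (1.0 is 5 degrees). A call has exactly 10 rows; each row is the pose to reach, as a shift and turn from the pose commanded when the call began, along the tool's axes at that moment; what a row does not reach only later rows make up. A row lasts 1/12 s, in which the tool goes at most 41.7 mm and 7.16 degrees, less where a joint would pass 70% of its speed; a pose out of reach is approached as far as the arm can. A call with a gripper value outside its range is refused whole. OPENING is the finger opening in m, from 0 to 0.087, set as the call begins (- or left out, the last holds). The fingers move at their own pace and stop on an object; the grip force is fixed at half the most. Time passes only in rows, so rows that repeat a pose let the fingers close, or fill a call up. It gives the time, the measured TCP pose, the force and the opening at its end, in the units of the state.
- r.sense(): the state, without advancing time (a new reading comes with each control period).
- r.capture(name): name is "side" or "top" or "wrist"; returns (picture, depth): 384x512x3 uint8, blue, green, red; 384x512 float32, m along the optical axis (not along the pixel's ray), 0 where there is no reading.
- r.calibration(name): a dict with "fx", "fy", "cx", "cy" (pixels), "R" (3x3) and "t" (3): a world point X has camera coordinates R X + t; the wrist camera has in their place "tool_from_camera" (4x4, takes a point from camera to tool coordinates, whose origin is the TCP and whose axes are the tool frame's). Camera axes: x right, y down, z forward; pixel columns grow to the right and rows downward; lengths in m; the calibration is good to about 2 mm. A picture is of the moment at which its call begins: read the wrist's pose just before it. calibration takes no time and is no camera call.
- r.finish_job(): hands the job in, once; it reports no verdict.
Trained networks look in the newest picture that a camera, given by its name, has taken for a name from the list of things; names that differ only in an ending like _2 or _b are one class to them, and where a whole thing is asked for, a point or a joint stands for the part that bears it (a point fixed in the world has none). Each returns a list of dicts, best first, with "confidence" (0 to 1); they miss things now and then, are a little off and sometimes report something else, mostly with a low value. They report only what shows in the picture. A call takes as long as a camera call.
- r.cut_out(query, camera): "region" (384x512 bool, what is visible of it) and "uv" ([column, row] in pixels, amid what is visible of it).
The state is a dict: "time_s": time; "joints": joint angles; "joint_velocities": joint speeds; "effort": joint torques, N m; "tcp_pos": TCP position; "ee_rot": TCP orientation; "wrist_force": force on the tool from outside, world axes, zero at the start; "moment": the same for the moment, N m; "gripper_width": opening from 0.0 (shut) to 1.0 (fully open).
Only numpy, scipy, OpenCV 4.12 (cv2) and the standard library are available. Lean on these libraries where they do the work, as an engineer would, in place of code of your own. Each camera call takes 0.05 s, during which the arm holds its last target.

### The job

Make the grey form cabinet on the packing table ready to write on: pull both of its slide-out supports fully out to their stops, then lower its white flap gently, never letting it drop, until it rests level on both supports. Leave the things around the cabinet where they are.

Things in the scene. Friction and masses are not known exactly. Their poses are not given: they have to be found in the camera images.
- cabinet: Grey counter-top form cabinet, fixed, 400 mm wide (y), 200 deep (x), 285 high. Origin: on the table under the middle of the flap's hinge line, in the plane of its upright lower front. x points from front to back, y to the left seen from the robot, z up. A support slides in a slot of the lower front at y = +170 mm and at y = -170 mm; the flap closes the front above the hinge line.
- flap_hinge (a point): Middle of the flap's hinge line, 100 mm above the table; axes as cabinet. The hinge line runs along y.
- left_support (a joint): How far the left support is drawn out, along the cabinet's -x, m: 0 in, 0.14 fully out at its stop; starts 0.02 to 0.055. About 2 N of friction and slight drag; stays where left. A beech bar at cabinet y = +170 mm, 20 mm wide, 23.5 high, upper face 83.5 above the table, its front end 4 mm proud of the cabinet's front at joint 0, a dark steel pull on that end.
- right_support (a joint): The same for the right support, at cabinet y = -170 mm.
- left_pull (a point): Centre of the left support's pull: a dark steel block 18 mm wide (y), 20 high, 22 long (x) on a 10 mm square neck, 71.5 mm above the table, 35 mm in front of the cabinet's front at joint 0; moves with the support. Axes as cabinet. The nearly upright flap stands just behind and above it: tilt the gripper's body back towards the robot.
- right_pull (a point): The same for the right support.
- flap (a joint): Flap angle, rad: 0 closed, leaning back 10 degrees; 1.745 level, free edge towards the robot; end stop 2.12, drooping, if unsupported. White panel 400 mm wide, 185 from hinge line to free edge, 16 thick, about 0.6 kg; the hinge line lies in its inner face. Starts 0 to 0.12. The stiff hinge holds it near upright; from about 0.5 rad on it falls by itself. Level, it rests on the supports.
- flap_tab (a point): Grip point of the aluminium tab on the middle of the flap's free edge: 22 mm wide (y), 12 thick, 44 long beyond the edge. The point lies 28 mm beyond the edge, 213 mm from the hinge line along the flap, 8 mm outside its inner face. Axes: y along the hinge to the left, z from hinge to free edge, x from outer to inner face. Pinched across its width (y) it can turn between the pads as it swings.
- vial_pack: Black pack of small vials 62 x 92 x 44 mm, loose on the table under the place where the flap comes down. Origin: centre of its underside.
- side_carton: Brown carton 110 x 150 x 65 mm, loose, right of the cabinet. Origin: centre of its underside.
- tape_roll: Yellow roll of tape 104 mm across, 48 mm high, lying flat left of the cabinet. Origin: centre of its underside.
- sample_vial: Amber vial with black cap, 32 mm across, 75 mm high, upright, right of the work area. Origin: centre of its underside.
- stapler: Red and black stapler 130 x 32 mm, 50 mm high, left of the work area. Origin: centre of its underside.
- marker: Black and blue marker pen, 130 x 15 x 15 mm, lying on the table between the robot and the cabinet. Origin: centre of its underside.

How it is judged (in metres and radians):
On the way, in this order (a step that is already met when the one before it is completed fails the run):
1. both supports are pulled fully out to their stops (within 15 mm) (value of joint each of left_support, right_support above 0.125 m), for 0.2 s.
2. the flap is level on both supports (all of step 1 and value of joint flap above 1.715 rad), for 0.2 s.
At the end, for the whole second after the job is handed in: Both supports are out to within 15 mm of their stops (joint above 0.125 m) and the flap lies still on them, level to within 0.03 rad above or 0.045 rad below (joint 1.715 to 1.79) (all of step 2 and value of joint flap below 1.79 rad and velocity of joint flap below 0.05 rad/s); the robot touches nothing.
It fails at once if the flap is opened by more than about 25 degrees while a support is not yet pulled out (value of joint flap above 0.45 rad and value of joint any of left_support, right_support below 0.11 m).
It fails at once if the flap is let drop: it swings down faster than 2.2 rad/s (velocity of joint flap above 2.2 rad/s).
It fails at once if the flap is forced past level (joint above 1.82) (value of joint flap above 1.82 rad).
It fails at once if a thing around the cabinet is shifted by more than 30 mm (distance of any of vial_pack, side_carton, tape_roll, sample_vial, stapler, marker from where it was at the start of the episode above 0.03 m).
It also fails if it takes over 61 s, if anything falls off the work surface, if the arm or the gripper's body presses on something with over 40 N, if the wrist force passes 120 N, or if a joint passes its speed limit or range.

## Working session

There is one attempt and no reset: what is moved stays moved. The work goes in short steps, Python scripts to look and compute and a shell command to move; the robot and the scene stay as the last step left them, time stands still between calls to the robot, and variables do not carry over. Pictures are saved under pics/ and viewed, and the job is handed in when it is done.

```bash
ls; mkdir -p pics
python3 - <<'E'
from station import r
import cv2,numpy as np
print(r.sense())
for n in ["side","top"]:
    p,d=r.capture(n); cv2.imwrite(f"pics/{n}0.png",p); np.save(f"{n}0.npy",d)
    c=r.calibration(n); print(n,c)
print(r.calibration("wrist"))
for n in ["side","top"]:
  for q in ["cabinet","left_pull","right_pull","flap_tab","flap","vial_pack","side_carton","tape_roll","marker"]:
    o=r.cut_out(q,n)
    print(n,q,[(round(a["confidence"],2),a["uv"],int(a["region"].sum())) for a in o[:2]])
print(r.sense()["time_s"])
E
```

```text
pics
{'time_s': 0.0, 'joints': array([-5.51416060e+01,  2.20913099e+01,  3.78840076e-01, -2.88828072e-02,
       -6.84125883e+01, -1.48189104e+01]), 'joint_velocities': array([ 0.08041266,  0.04756812, -0.05086941, -0.02190639,  0.05014409,
        0.04575462]), 'effort': array([ 1.05231728e-03, -3.90664601e+01,  1.87409109e+01,  4.21974286e+00,
        1.11695181e-02, -1.83829734e-04]), 'tcp_pos': array([ 0.21399333, -0.58656657,  0.2214477 ]), 'ee_rot': array([[-3.42491935e-01,  9.39520372e-01, -8.62849969e-04],
       [ 9.39518122e-01,  3.42493005e-01,  2.05890497e-03],
       [ 2.22990325e-03, -1.05504836e-04, -9.99997508e-01]]), 'wrist_force': array([-0.16517539, -0.01383982, -0.32208722]), 'moment': array([-0.00405735, -0.00639771, -0.014498  ]), 'gripper_width': 0.9981896060198293}
side {'fx': 423.22564093713805, 'fy': 423.22564093713805, 'cx': 255.38605714527412, 'cy': 187.82272426383818, 'R': array([[-0.94243725, -0.33410839,  0.01355026],
       [-0.17469052,  0.45739618, -0.87193575],
       [ 0.28512321, -0.82411183, -0.48943277]]), 't': array([0.49006155, 0.26606329, 1.1
[... 1053 characters left out ...]

side flap [(0.91, [193.7, 193.9], 5439)]
side vial_pack [(0.96, [225.2, 256.2], 721)]
side side_carton [(0.73, [292.0, 176.5], 878)]
side tape_roll [(0.78, [178.9, 316.4], 909)]
side marker [(0.69, [183.0, 261.2], 295), (0.53, [282.2, 244.5], 226)]
top cabinet [(0.58, [225.9, 138.1], 8145), (0.31, [223.7, 192.6], 423)]
top left_pull [(0.74, [281.8, 179.2], 92), (0.64, [189.9, 172.9], 80)]
top right_pull [(0.42, [283.2, 180.8], 90)]
top flap_tab [(0.59, [234.4, 156.4], 2842)]
top flap [(0.57, [235.2, 157.9], 2812)]
top vial_pack [(0.81, [225.0, 193.3], 425)]
top side_carton [(0.96, [365.2, 206.8], 1278)]
top tape_roll [(0.67, [142.4, 180.2], 424)]
top marker [(0.41, [256.7, 237.0], 114)]
1.0
```

View pics/side0.png

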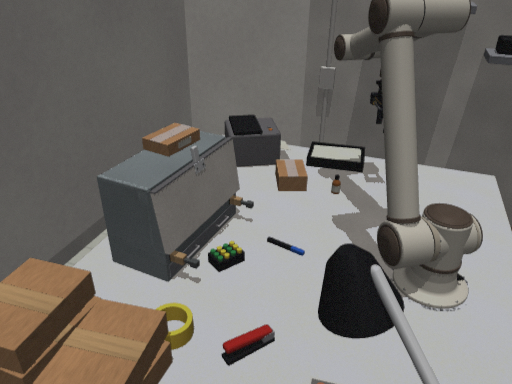

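View pics/top0.png

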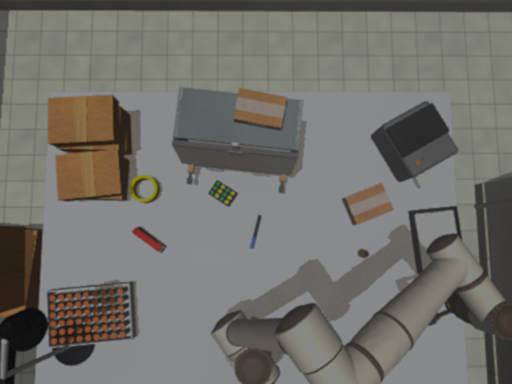

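The side view shows the cabinet with its nearly closed flap. The pulls are at about (190,262) and (243,203) and the tab at about (197,157). In the top view the pulls are at (190,177) and (283,184) and the tab at (235,148). Next I fit the geometry from depth.

```bash
cat > h.py <<'E'
import numpy as np,cv2
from station import r
def cloud(n,d):
    c=r.calibration(n); v,u=np.mgrid[0:384,0:512]
    P=np.stack([(u-c["cx"])*d/c["fx"],(v-c["cy"])*d/c["fy"],d],-1)
    W=(P-c["t"])@c["R"]; W[d<=0]=np.nan
    return W
E
python3 - <<'E'
from h import *
for n,box in [("top",[(170,180,210,125+70),(265,305,160,200)]),("side",[(165,210,245,280),(225,260,190,215)])]:
    W=cloud(n,np.load(n+"0.npy")); im=cv2.imread(f"pics/{n}0.png")
    dark=im.max(2)<75
    boxes=[(178,200,165,190),(272,294,172,196)] if n=="top" else [(165,210,248,275),(225,262,192,213)]
    for (a,b,c,e) in boxes:
        w=W[c:e,a:b]; k=(w[...,2]>.05)&(w[...,2]<.1)
        print(n,k.sum())
        for v,u in np.argwhere(k)[::3]:
            print((u+a,v+c),np.round(w[v,u],3),im[v+c,u+a],end="; ")
        print()
E
python3 - <<'E'
from h import *
for n,s in [("top",(165,150,310,205)),("side",(150,130,270,285))]:
    im=cv2.imread(f"pics/{n}0.png"); a,b,c,d=s
    cv2.imwrite(f"pics/{n}crop.png",cv2.resize(im[b:d,a:c],None,fx=4 if n=="side" else 5,fy=4 if n=="side" else 5,interpolation=2)[:600])
E
```

```text
top 106
(np.int64(189), np.int64(165)) [0.672 0.231 0.082] [ 76 106 131]; (np.int64(192), np.int64(165)) [0.671 0.22  0.083] [ 70 102 128]; (np.int64(189), np.int64(166)) [0.669 0.231 0.079] [ 73 107 134]; (np.int64(192), np.int64(166)) [0.668 0.22  0.082] [ 71 106 132]; (np.int64(188), np.int64(167)) [0.664 0.234 0.082] [ 90 113 133]; (np.int64(191), np.int64(167)) [0.664 0.223 0.083] [ 71 106 133]; (np.int64(194), np.int64(167)) [0.666 0.214 0.074] [73 79 86]; (np.int64(190), np.int64(168)) [0.66  0.226 0.087] [ 70 105 132]; (np.int64(193), np.int64(168)) [0.66  0.215 0.086] [61 81 98]; (np.int64(189), np.int64(169)) [0.657 0.23  0.083] [ 70 105 131]; (np.int64(192), np.int64(169)) [0.656 0.219 0.087] [ 65  96 119]; (np.int64(188), np.int64(170)) [0.653 0.234 0.084] [ 82 109 131]; (np.int64(191), np.int64(170)) [0.653 0.223 0.085] [ 71 104 130]; (np.int64(194), np.int64(170)) [0.656 0.215 0.063] [82 88 91]; (np.int64(190), np.int64(171)) [0.649 0.227 0.082] [ 65  96 118]; (np.int64(193), np.int64(171)) [0.649 0.216 0.083] [68 77 86]; (np.int64(189), np.int64(172)) [0.646 0.231 0.07
[... 16460 characters left out ...]
206)) [ 0.652 -0.068  0.07 ] [49 48 45]; (np.int64(228), np.int64(206)) [ 0.652 -0.094  0.054] [47 47 43]; (np.int64(247), np.int64(206)) [ 0.586 -0.1    0.066] [39 40 39]; (np.int64(250), np.int64(206)) [ 0.577 -0.105  0.065] [35 37 33]; (np.int64(225), np.int64(207)) [ 0.653 -0.07   0.065] [50 50 45]; (np.int64(228), np.int64(207)) [ 0.651 -0.092  0.052] [58 58 56]; (np.int64(249), np.int64(207)) [ 0.577 -0.095  0.067] [38 38 39]; (np.int64(225), np.int64(208)) [ 0.652 -0.069  0.061] [49 47 45]; (np.int64(228), np.int64(208)) [ 0.648 -0.084  0.054] [53 52 51]; (np.int64(227), np.int64(209)) [ 0.65  -0.079  0.052] [54 51 51]; (np.int64(225), np.int64(211)) [ 0.652 -0.067  0.051] [55 53 54];
```

View pics/topcrop.png

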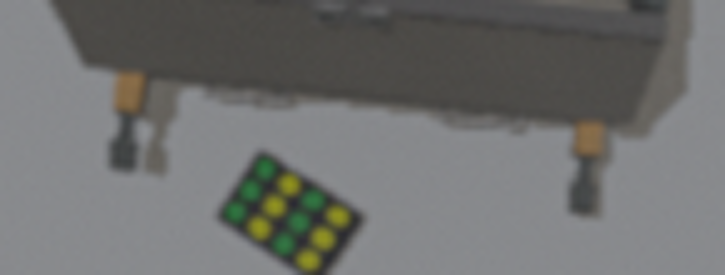

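View pics/sidecrop.png

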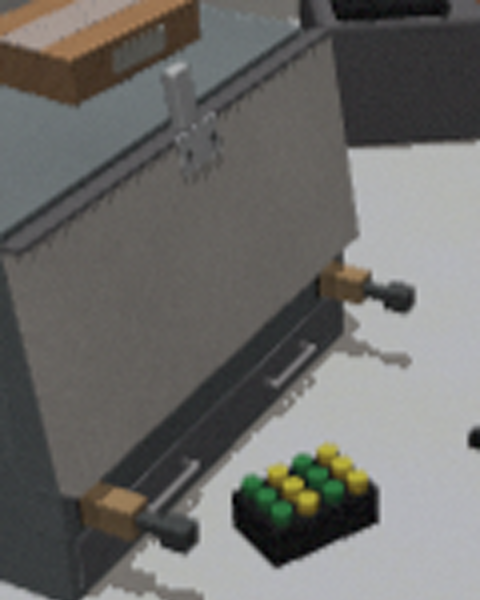

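Run:
```python
from h import *
W=cloud("side",np.load("side0.npy"))
k=(W[...,2]>.01)&(W[...,2]<.055)&(W[...,0]>.62)&(W[...,0]<.71)&(W[...,1]>-.13)&(W[...,1]<.26)
p=W[k]
for i in range(6):
    a=np.polyfit(p[:,1],p[:,0],1); e=p[:,0]-np.polyval(a,p[:,1]); p=p[abs(e)<max(.004,1.5*e.std())]
print("front",a,np.degrees(np.arctan(a[0])),len(p),e.std())
th=np.arctan(a[0]); # front line dir: x=a0*y+a1
yaw=-th
X=np.array([np.cos(yaw),np.sin(yaw),0]);Y=np.array([-np.sin(yaw),np.cos(yaw),0])
print("X",X,"Y",Y)
# pulls centre y
for nm,pt in [("L",(.615,.228)),("R",(.583,-.109))]:
    print(nm,np.dot(Y[:2],pt),np.dot(X[:2],pt), "front d",np.dot(X[:2],[a[1],0])-np.dot(X[:2],pt))
# flap plane
k=(W[...,2]>.14)&(W[...,2]<.27)
q=W[k]; c=np.c_[q@X,q@Y,q[:,2]]
d0=a[1]*X[0]
k=(c[:,0]-d0>-.06)&(c[:,0]-d0<.06)
c=c[k]
for i in range(6):
    b,*_=np.linalg.lstsq(np.c_[c[:,2],c[:,1],np.ones(len(c))],c[:,0],rcond=None); e=c[:,0]-np.c_[c[:,2],c[:,1],np.ones(len(c))]@b; c=c[abs(e)<max(.003,1.5*e.std())]
print("flap x=bz+..",b,"d0",d0,len(c),e.std(),"lean deg",np.degrees(np.arctan(b[0])),"yr",c[:,1].min(),c[:,1].max())
print("at hinge z .1, y mid:", b@[.1,np.dot(Y[:2],[.6,.06]),1]-d0)
# bars: y extent top camera
T=cloud("top",np.load("top0.npy")); im=cv2.imread("pics/top0.png").astype(int)
for nm,Z,img in [("top",T,im),("side",W,cv2.imread("pics/side0.png").astype(int))]:
  cy=Z@Y;cx=Z@X
  wood=(img[...,2]-img[...,0]>30)&(Z[...,2]>.055)&(Z[...,2]<.095)&(cx>.5)&(cx-d0<.01)
  for lo,hi in [(0,.45),(-.4,0)]:
    m=wood&(cy>lo)&(cy<hi); print(nm,"wood",m.sum(),np.round([cy[m].min(),cy[m].max(),np.median(cy[m]),cx[m].min()-d0,cx[m].max()-d0],4))
  dark=(img.max(2)<90)&(Z[...,2]>.06)&(Z[...,2]<.09)&(cx-d0<-.02)&(cx-d0>-.12)
  for lo,hi in [(.2,.35),(-.3,0)]:
    m=dark&(cy>lo)&(cy<hi); print(nm,"dark",m.sum(),np.round([cy[m].min(),cy[m].max(),np.median(cy[m]),cx[m].min()-d0,cx[m].max()-d0,np.median(Z[m][:,2])],4))
# tab
  m=(Z[...,2]>.292)&(Z[...,2]<.345)&(cx-d0<.06)&(cx-d0>-.05)
  print(nm,"tab",m.sum(),np.round(np.c_[cx[m]-d0,cy[m],Z[m][:,2]][::3],3).tolist())
# vial, marker
for q,cam in [("vial_pack",T),("marker",T)]:
    pass
```

```text
front [0.11293624 0.65870553] 6.443467651966013 679 0.0014015850726753945
X [ 0.99368307 -0.11222283  0.        ] Y [0.11222283 0.99368307 0.        ]
L 0.29557677705852803 0.5855282818649269 front d 0.06901624947593143
R -0.04288554690031481 0.5915495159892035 front d 0.06299501535165486
flap x=bz+.. [0.13350232 0.01282976 0.62655474] d0 0.6545445313408583 3706 0.00231240863008225 lean deg 7.604156518355255 yr -1.279091377506223 0.7693279218924747
at hinge z .1, y mid: -0.013010755518031436
top wood 39 [ 0.2873  0.429   0.2979 -0.1277 -0.0116]
top wood 542 [-0.4    -0.0327 -0.3511 -0.1544 -0.0087]
top dark 46 [ 0.2871  0.3054  0.2972 -0.0796 -0.0201  0.0813]
top dark 42 [-0.0491 -0.0335 -0.0415 -0.0765 -0.0343  0.0805]
top tab 61 [[0.048, 0.324, 0.292], [0.031, 0.134, 0.328], [0.027, 0.133, 0.333], [0.03, 0.124, 0.326], [0.021, 0.251, 0.293], [0.026, 0.13, 0.327], [0.027, 0.121, 0.327], [0.021, 0.132, 0.332], [0.024, 0.124, 0.324], [0.019, 0.136, 0.324], [0.021, 0.126, 0.323], [0.021, 0.117, 0.325], [0.019, 0.13, 0.315], [0.02, 0.121, 0.317], [0.017, 0.136, 0.307], [0.018, 0.127, 0.
[... 1172 characters left out ...]
.021, 0.123, 0.327], [0.023, 0.135, 0.328], [0.018, 0.129, 0.327], [0.028, 0.138, 0.325], [0.021, 0.134, 0.325], [0.019, 0.122, 0.321], [0.021, 0.139, 0.324], [0.021, 0.125, 0.319], [0.023, 0.141, 0.322], [0.02, 0.132, 0.319], [0.027, 0.141, 0.318], [0.017, 0.14, 0.32], [0.019, 0.124, 0.313], [0.021, 0.14, 0.315], [0.018, 0.13, 0.312], [0.03, 0.137, 0.309], [0.017, 0.141, 0.314], [0.017, 0.126, 0.308], [0.021, 0.141, 0.31], [0.018, 0.131, 0.306], [0.025, 0.14, 0.305], [0.016, 0.139, 0.307], [0.017, 0.122, 0.3], [0.019, 0.139, 0.303], [0.018, 0.126, 0.298], [0.021, 0.141, 0.301], [0.017, 0.132, 0.298], [0.027, 0.139, 0.295], [0.016, 0.139, 0.298], [0.024, 0.138, 0.292], [0.014, 0.138, 0.295]]
```

```bash
cat >> h.py <<'E'
from scipy.spatial.transform import Rotation as Rn
yaw=np.radians(-6.44)
X=np.array([np.cos(yaw),np.sin(yaw),0]);Y=np.array([-np.sin(yaw),np.cos(yaw),0]);Z=np.array([0,0,1.])
O=.6545*X+.127*Y
def c2w(d,y,z): return O+d*X+y*Y+z*Z
def w2c(p): q=np.asarray(p)-O; return np.array([q@X,q@Y,q[2]])
def orient(t):
    t=np.radians(t) # tilt from down toward +X
    z=np.sin(t)*X-np.cos(t)*Z
    return np.c_[Y,np.cross(z,Y),z]
def go(grasp,t,back=0):
    """rows for grasp point at world pos, tilt deg"""
    s=r.sense(); R0=s["ee_rot"]; R1=orient(t)
    p=np.asarray(grasp)+R1[:,2]*(.019-back)
    sh=R0.T@(p-s["tcp_pos"]); rv=Rn.from_matrix(R0.T@R1).as_rotvec()/np.radians(5)
    print("shift",np.round(sh,4),"turn",np.round(rv,3),"| mm",round(1000*np.linalg.norm(sh)),"deg",round(5*np.linalg.norm(rv),1))
def st():
    s=r.sense(); R=s["ee_rot"]; g=s["tcp_pos"]-.019*R[:,2]
    print("t",round(s["time_s"],2),"grasp cab",np.round(w2c(g),4),"tilt",round(np.degrees(np.arctan2(R[:,2]@X,-R[2,2])),1),"xaxis.Y",np.round([R[:,0]@X,R[:,0]@Y,R[2,0]],3),"F",np.round(s["wrist_force"],1),"g",round(s["gripper_width"]*.087,4),"J",np.round(s["joints"],1))
E
python3 - <<'E'
from h import *
T=cloud("top",np.load("top0.npy"));W=cloud("side",np.load("side0.npy"))
c=np.stack([(W-O)@X,(W-O)@Y,W[...,2]],-1)
k=(abs(c[...,1])<.19)&(c[...,2]>.12)&(c[...,2]<.27)&(abs(c[...,0])<.06)
p=c[k]
for i in range(5):
    A=np.c_[p[:,2],p[:,1],np.ones(len(p))]; b,*_=np.linalg.lstsq(A,p[:,0],rcond=None); e=p[:,0]-A@b; p=p[abs(e)<max(.003,2*e.std())]
print("flap",b,len(p),e.std(),np.degrees(np.arctan(b[0])),b@[.1,0,1])
for q in ["vial_pack","marker"]:
    n="top"; r.capture(n); o=r.cut_out(q,n)[0]; m=o["region"]&(T[...,2]>.004)&(T[...,2]<.06); P=(T[m]-O); print(q,"cab x",(P@X).min(),(P@X).max(),"y",(P@Y).min(),(P@Y).max(),P[:,2].max())
st(); go(c2w(-.067,-.17,.0715),35,.12)
E
```

```text
flap [ 0.14139746 -0.00274833 -0.02782235] 3611 0.0012377926949590887 8.04812450797779 -0.013682604030222638
vial_pack cab x -0.14492953027358213 -0.053700888076498636 y -0.0036160080901754834 0.09882528181750545 0.05217225611140598
marker cab x -0.2921496844279918 -0.16873996024530574 y -0.10385912553047637 -0.07944089978314865 0.023159755734775953
t 1.2 grasp cab [-0.3758 -0.6864  0.2416] tilt 0.0 xaxis.Y [-0.446  0.895 -0.   ] F [-0.4 -0.6 -1.1] g 0.0867 J [-55.1  22.    0.5   0.  -68.4 -14.8]
shift [0.3504 0.4548 0.0683] turn [-6.873 -1.617  5.13 ] | mm 578 deg 43.6
```

```bash
python3 -m jog '[[[0.02,0.025,0.002],[-0.3,-0.1,0.2]],[[0.045,0.06,0.005],[-0.8,-0.2,0.6]],[[0.07,0.09,0.008],[-1.4,-0.3,1.0]],[[0.095,0.12,0.01],[-1.9,-0.4,1.4]],[[0.12,0.155,0.015],[-2.4,-0.5,1.8]],[[0.145,0.185,0.02],[-2.9,-0.6,2.1]],[[0.165,0.215,0.025],[-3.4,-0.7,2.5]],[[0.19,0.245,0.03],[-3.8,-0.8,2.8]],[[0.21,0.275,0.035],[-4.2,-1.0,3.1]],[[0.23,0.3,0.04],[-4.6,-1.1,3.4]]]' 0.06; python3 -c "
from h import *
st(); go(c2w(-.067,-.17,.0715),35,.12)"
```

```text
time_s: 2.03
tcp_pos: [0.4184, -0.2668, 0.1832]
ee_rot: [[-0.041, 0.914, 0.403], [0.999, 0.051, -0.015], [-0.034, 0.402, -0.915]]
wrist_force: [0.9, 0.5, -0.1]
gripper_width: 0.693
t 2.03 grasp cab [-0.2165 -0.3457  0.2006] tilt 23.7 xaxis.Y [-0.152  0.988 -0.034] F [ 0.9  0.5 -0.1] g 0.0603 J [-18.3   3.  -30.8 -11.6 -33.9 -60.6]
shift [0.1612 0.0909 0.0656] turn [-2.223 -0.522  1.722] | mm 196 deg 14.3
```

```bash
python3 -c "
from h import *
st(); go(c2w(-.067,-.17,.0715),27,.12)"
```

```text
t 2.03 grasp cab [-0.2165 -0.3457  0.2006] tilt 23.7 xaxis.Y [-0.152  0.988 -0.034] F [ 0.9  0.5 -0.1] g 0.0603 J [-18.3   3.  -30.8 -11.6 -33.9 -60.6]
shift [0.1591 0.1047 0.0639] turn [-0.626 -0.4    1.752] | mm 201 deg 9.5
```

```bash
python3 -m jog '[[[0.02,0.013,0.008],[-0.1,-0.05,0.2]],[[0.04,0.026,0.016],[-0.15,-0.1,0.4]],[[0.06,0.04,0.024],[-0.2,-0.15,0.65]],[[0.08,0.052,0.032],[-0.3,-0.2,0.9]],[[0.1,0.065,0.04],[-0.4,-0.25,1.1]],[[0.12,0.078,0.048],[-0.45,-0.3,1.3]],[[0.14,0.092,0.056],[-0.55,-0.35,1.5]],[[0.155,0.102,0.062],[-0.6,-0.4,1.7]],[[0.159,0.105,0.064],[-0.63,-0.4,1.75]],[[0.159,0.105,0.064],[-0.63,-0.4,1.75]]]'; python3 -c "
from h import *
st(); p,d=r.capture('wrist'); cv2.imwrite('pics/w1.png',p); np.save('w1.npy',d)
o=r.cut_out('right_pull','wrist'); print([(a['confidence'],a['uv'],a['region'].sum()) for a in o])
s=r.sense();M=r.calibration('wrist');v,u=np.mgrid[0:384,0:512]
C=np.stack([(u-M['cx'])*d/M['fx'],(v-M['cy'])*d/M['fy'],d],-1)@M['tool_from_camera'][:3,:3].T+M['tool_from_camera'][:3,3]
Wd=C@s['ee_rot'].T+s['tcp_pos']; q=Wd-O; c=np.stack([q@X,q@Y,q[...,2]],-1)
k=(p.max(2)<90)&(c[...,2]>.065)&(c[...,2]<.095)&(c[...,0]>-.12)&(c[...,0]<-.02)&(abs(c[...,1]+.17)<.03)&(d>.1)
print(k.sum(),[np.percentile(c[k][:,i],[2,10,50,90,98]).round(4) for i in range(3)])
w=(p[...,2].astype(int)-p[...,0]>30)&(abs(c[...,2]-.0835)<.006)&(abs(c[...,1]+.17)<.03)&(c[...,0]>-.1)&(c[...,0]<0)
print(w.sum(),[np.percentile(c[w][:,i],[2,10,50,90,98]).round(4) for i in range(3)] if w.sum() else 0)
go(c2w(-.067,-.17,.0715),27,0)"
```

```text
time_s: 2.87
tcp_pos: [0.5324, -0.1039, 0.1599]
ee_rot: [[0.108, 0.888, 0.447], [0.994, -0.096, -0.05], [-0.001, 0.45, -0.893]]
wrist_force: [-0.6, -0.3, -0.2]
gripper_width: 0.692
t 2.87 grasp cab [-0.1224 -0.1706  0.1768] tilt 26.7 xaxis.Y [-0.004  1.    -0.001] F [-0.6 -0.3 -0.2] g 0.0602 J [   7.5    6.4  -46.3   29.1  -12.8 -130.8]
[(0.76, [258.9, 218.5], np.int64(1206))]
164 [array([-0.0791, -0.0786, -0.078 , -0.0774, -0.0772]), array([-0.1764, -0.1755, -0.1696, -0.1629, -0.1619]), array([0.0668, 0.0682, 0.0744, 0.0799, 0.0813])]
448 [array([-0.0365, -0.0358, -0.0226, -0.0045, -0.0006]), array([-0.179 , -0.177 , -0.1693, -0.1614, -0.1598]), array([0.0795, 0.0826, 0.0846, 0.0852, 0.0856])]
shift [0.0017 0.002  0.1195] turn [-0.045 -0.002  0.013] | mm 120 deg 0.2
```

View pics/w1.png

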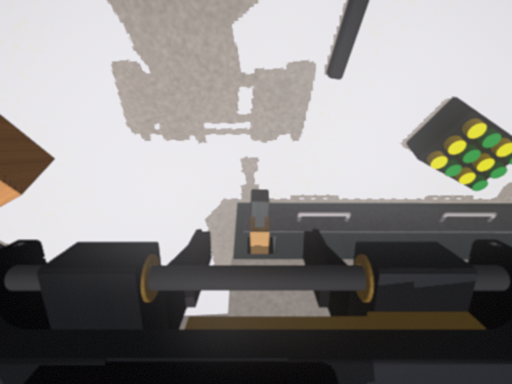

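```bash
cat > kin.py <<'E'
from h import *
from scipy.optimize import least_squares
P=[([-55.1416,22.05,.42,0,-68.41,-14.82],[.21399,-.58657,.2217]),
([-18.3,3.0,-30.8,-11.6,-33.9,-60.6],[0.4184,-0.2668,0.1832]),
([7.5,6.4,-46.3,29.1,-12.8,-130.8],[0.5324,-0.1039,0.1599])]
Ry=lambda a:Rn.from_euler('y',a,degrees=True); Rx=lambda a:Rn.from_euler('x',a,degrees=True)
def fk(q,m,s=(1,1)):
    x0,h,L2,e,F,D=m
    A=Rn.from_euler('z',q[0],degrees=True)
    B=A*Ry(q[1]); C=A*Ry(q[1]-q[2]); E=C*Rx(s[0]*q[3])*Ry(-q[4])
    return A.apply([x0,0,h])+B.apply([0,0,L2])+C.apply([F,0,e])+E.apply([D,0,0]), E.apply([1,0,0])
if __name__=="__main__":
  for s in [1,-1]:
    f=lambda m:np.concatenate([1000*(fk(q,m,(s,1))[0]-p) for q,p in P]+[3*(np.array(m)-[0.05,.35,.4,.02,.4,.25])])
    o=least_squares(f,[0.05,.35,.4,.02,.4,.25]); print(s,o.x.round(3),o.fun.round(1)); print(fk(P[2][0],o.x,(s,1))[1])
E
python3 kin.py
```

```text
1 [ 0.489 -0.292  0.162  0.133  0.004 -0.235] [130.4  92.2  -6.3  49.4 139.9  10.1 -21.  145.6  -3.7   1.3  -1.9  -0.7
   0.3  -1.2  -1.5]
[ 0.41913725  0.16385708 -0.89301446]
-1 [ 0.23  -0.16   0.49   0.094  0.163  0.116] [129.3  93.7 -16.8  49.8 125.7  26.7 -25.6 158.   -9.9   0.5  -1.5   0.3
   0.2  -0.7  -0.4]
[ 0.44726483 -0.04979308 -0.89301446]
```

```bash
cat > kin.py <<'E'
from h import *
from scipy.optimize import least_squares
P=[([-55.1416,22.05,.42,0,-68.41,-14.82],[.21399,-.58657,.2217]),
([-18.3,3.0,-30.8,-11.6,-33.9,-60.6],[0.4184,-0.2668,0.1832]),
([7.5,6.4,-46.3,29.1,-12.8,-130.8],[0.5324,-0.1039,0.1599])]
Ry=lambda a:Rn.from_euler('y',a,degrees=True); Rx=lambda a:Rn.from_euler('x',a,degrees=True)
def fk(q,m):
    x0,h,L2,e,F,D,w=m
    A=Rn.from_euler('z',q[0],degrees=True)
    B=A*Ry(q[1]); C=A*Ry(q[1]-q[2]); E=C*Rx(-q[3])*Ry(-q[4])
    return A.apply([x0,w,h])+B.apply([0,0,L2])+C.apply([F,0,e])+E.apply([D,0,0]), E.apply([1,0,0])
g0=[0.05,.35,.4,.02,.4,.25,-.15]
def fit():
    f=lambda m:np.concatenate([1000*(fk(q,m)[0]-p) for q,p in P]+[3*(np.array(m)-g0)])
    return least_squares(f,g0)
if __name__=="__main__":
    o=fit(); print(o.x.round(3),o.fun.round(1))
E
python3 kin.py
```

```text
[ 0.213 -0.151  0.512  0.091  0.174  0.14  -0.152] [  4.8   7.2 -17.5   3.4 -15.8  27.9  -5.7   5.1 -10.3   0.5  -1.5   0.3
   0.2  -0.7  -0.3  -0. ]
```

```bash
sed -i 's/x0,h,L2,e,F,D,w=m/x0,h,L2,e,F,D,w,b=m/; s/B.apply(\[0,0,L2\])/B.apply([b,0,L2])/; s/,-.15\]/,-.15,0]/' kin.py; python3 kin.py
```

```text
[ 0.464 -0.188  0.597  0.048  0.118  0.231 -0.152 -0.228] [ 6.5  4.6 -0.  -1.2 -3.7  0.   0.5 -4.  -0.   1.2 -1.6  0.6  0.1 -0.8
 -0.1 -0.  -0.7]
```

```bash
python3 -c "
from h import *
go(c2w(-.067,-.17,.0715),12,.06)"
```

```text
shift [0.0017 0.0124 0.0608] turn [ 2.955 -0.     0.014] | mm 62 deg 14.8
```

```bash
python3 -m jog '[[[0,0.001,0.005],[0.3,0,0]],[[0,0.003,0.014],[0.7,0,0]],[[0.001,0.005,0.024],[1.2,0,0]],[[0.001,0.007,0.034],[1.7,0,0]],[[0.002,0.009,0.044],[2.2,0,0]],[[0.002,0.011,0.053],[2.6,0,0]],[[0.002,0.012,0.06],[2.9,0,0]],[[0.002,0.012,0.061],[2.95,0,0]],[[0.002,0.012,0.061],[2.95,0,0]],[[0.002,0.012,0.061],[2.95,0,0]]]' 0.05; python3 -c "
from h import *
st(); go(c2w(-.067,-.17,.0715),12,.0)"
```

```text
time_s: 3.8
tcp_pos: [0.5699, -0.1076, 0.1114]
ee_rot: [[0.112, 0.972, 0.207], [0.994, -0.109, -0.023], [0.0, 0.209, -0.978]]
wrist_force: [-0.2, 0.1, 0.1]
gripper_width: 0.572
t 3.8 grasp cab [-0.0801 -0.17    0.13  ] tilt 12.0 xaxis.Y [-0.  1.  0.] F [-0.2  0.1  0.1] g 0.0498 J [   6.7   18.6  -25.8    4.9  -34.  -106.9]
shift [-0.      0.0006  0.06  ] turn [ 0.01  -0.001  0.004] | mm 60 deg 0.1
```

```bash
python3 -m jog '[[[0,0,0.008],[0,0,0]],[[0,0,0.018],[0,0,0]],[[0,0,0.028],[0,0,0]],[[0,0,0.038],[0,0,0]],[[0,0,0.048],[0,0,0]],[[0,0,0.056],[0,0,0]],[[0,0.0005,0.06],[0,0,0]],[[0,0.0005,0.06],[0,0,0]],[[0,0.0005,0.06],[0,0,0]],[[0,0.0005,0.06],[0,0,0]]]'; python3 -c "
from h import *
st(); go(c2w(-.067,-.17,.0715),12,.0)"
python3 -m jog '[[[0,0,0],[0,0,0]],[[0,0,0],[0,0,0]],[[0,0,0],[0,0,0]],[[0,0,0],[0,0,0]],[[0,0,0],[0,0,0]],[[0,0,0],[0,0,0]],[[0,0,0],[0,0,0]],[[0,0,0],[0,0,0]],[[0,0,0],[0,0,0]],[[0,0,0],[0,0,0]]]' 0.0
python3 -c "
from h import *
st();go(c2w(-.067-.113,-.17,.0715),12,.0)"
```

```text
time_s: 4.63
tcp_pos: [0.5838, -0.1086, 0.0531]
ee_rot: [[0.111, 0.972, 0.208], [0.994, -0.108, -0.023], [-0.0, 0.209, -0.978]]
wrist_force: [-0.4, -1.5, 0.2]
gripper_width: 0.572
t 4.63 grasp cab [-0.0662 -0.1695  0.0717] tilt 12.1 xaxis.Y [-0.001  1.    -0.   ] F [-0.4 -1.5  0.2] g 0.0497 J [   6.4   24.4  -27.7    6.   -26.2 -107.9]
shift [-0.0005 -0.0008  0.    ] turn [ 0.017 -0.001  0.015] | mm 1 deg 0.1
time_s: 5.47
tcp_pos: [0.5844, -0.107, 0.0529]
ee_rot: [[0.11, 0.972, 0.209], [0.994, -0.107, -0.022], [0.001, 0.211, -0.978]]
wrist_force: [1.2, 7.7, -0.2]
gripper_width: 0.201
t 5.47 grasp cab [-0.0658 -0.1678  0.0715] tilt 12.2 xaxis.Y [-0.003  1.     0.001] F [ 1.2  7.7 -0.2] g 0.0175 J [   6.5   24.4  -27.7    5.9  -26.2 -107.9]
shift [-0.002  -0.1117 -0.0241] turn [ 0.031 -0.02   0.025] | mm 114 deg 0.2
```

```bash
python3 -m jog '[[[0,-0.004,-0.001],[0,0,0]],[[0,-0.01,-0.002],[0,0,0]],[[0,-0.017,-0.0035],[0,0,0]],[[0,-0.024,-0.005],[0,0,0]],[[0,-0.031,-0.0065],[0,0,0]],[[0,-0.038,-0.008],[0,0,0]],[[0,-0.045,-0.0095],[0,0,0]],[[0,-0.051,-0.011],[0,0,0]],[[0,-0.057,-0.012],[0,0,0]],[[0,-0.059,-0.0125],[0,0,0]]]'
python3 -c "
from h import *
st();go(c2w(-.067-.11,-.169,.0715),6,.0)"
```

```text
time_s: 6.3
tcp_pos: [0.5247, -0.1004, 0.0529]
ee_rot: [[0.109, 0.971, 0.211], [0.994, -0.107, -0.022], [0.002, 0.212, -0.977]]
wrist_force: [2.9, 6.1, -4.6]
gripper_width: 0.205
t 6.3 grasp cab [-0.1259 -0.168   0.0715] tilt 12.2 xaxis.Y [-0.003  1.     0.002] F [ 2.9  6.1 -4.6] g 0.0178 J [   8.2   19.8  -36.8    8.   -21.7 -111.6]
shift [-0.0009 -0.052  -0.011 ] turn [ 1.25  -0.023  0.029] | mm 53 deg 6.3
```

```bash
python3 -m jog '[[[0,-0.004,-0.001],[0,0,0]],[[0,-0.01,-0.002],[0,0,0]],[[0,-0.017,-0.0035],[0,0,0]],[[0,-0.024,-0.005],[0,0,0]],[[0,-0.031,-0.0065],[0,0,0]],[[0,-0.037,-0.008],[0,0,0]],[[0,-0.042,-0.009],[0,0,0]],[[0,-0.045,-0.0095],[0,0,0]],[[0,-0.048,-0.0105],[0,0,0]],[[0,-0.048,-0.0105],[0,0,0]]]'
python3 -c "
from h import *
st()"
```

```text
time_s: 7.13
tcp_pos: [0.4779, -0.0952, 0.0531]
ee_rot: [[0.109, 0.971, 0.214], [0.994, -0.107, -0.021], [0.002, 0.215, -0.977]]
wrist_force: [8.7, 3.1, -13.4]
gripper_width: 0.2
t 7.13 grasp cab [-0.1731 -0.168   0.0716] tilt 12.4 xaxis.Y [-0.003  1.     0.002] F [  8.7   3.1 -13.4] g 0.0174 J [   9.7   16.   -44.1   10.5  -18.2 -115.6]
```

```bash
python3 -m jog '[[[0,0,0],[0,0,0]],[[0,0,0],[0,0,0]],[[0,0,0],[0,0,0]],[[0,0,0],[0,0,0]],[[0,0,-0.01],[0,0,0]],[[0,0,-0.03],[0,0,0]],[[0,0,-0.05],[0,0,0]],[[0,0,-0.07],[0,0,0]],[[0,0,-0.09],[0,0,0]],[[0,0,-0.1],[0,0,0]]]' 0.05
python3 -c "
from h import *
st();go(c2w(-.071,.17,.0715),12,.10)"
```

```text
time_s: 7.97
tcp_pos: [0.4543, -0.0942, 0.1533]
ee_rot: [[0.111, 0.971, 0.211], [0.994, -0.108, -0.023], [0.001, 0.212, -0.977]]
wrist_force: [0.6, -0.0, -0.7]
gripper_width: 0.574
t 7.97 grasp cab [-0.1965 -0.1696  0.1718] tilt 12.3 xaxis.Y [-0.001  1.     0.001] F [ 0.6 -0.  -0.7] g 0.0499 J [  10.8    4.3  -37.9    6.1  -36.2 -111.7]
shift [0.3395 0.1021 0.025 ] turn [ 0.051 -0.009  0.013] | mm 355 deg 0.3
```

```bash
python3 -m jog '[[[0.02,0.005,0.001],[0,0,0]],[[0.06,0.018,0.004],[0,0,0]],[[0.1,0.03,0.007],[0,0,0]],[[0.14,0.042,0.01],[0,0,0]],[[0.18,0.054,0.013],[0,0,0]],[[0.22,0.066,0.016],[0,0,0]],[[0.26,0.078,0.019],[0,0,0]],[[0.3,0.09,0.022],[0,0,0]],[[0.325,0.098,0.024],[0,0,0]],[[0.34,0.102,0.025],[0,0,0]]]'
cat > wl.py <<'E'
from h import *
import sys
def wc(n):
    s=r.sense(); p,d=r.capture('wrist'); cv2.imwrite(f'pics/{n}.png',p); M=r.calibration('wrist');v,u=np.mgrid[0:384,0:512]
    C=np.stack([(u-M['cx'])*d/M['fx'],(v-M['cy'])*d/M['fy'],d],-1)@M['tool_from_camera'][:3,:3].T+M['tool_from_camera'][:3,3]
    q=C@s['ee_rot'].T+s['tcp_pos']-O; return p,d,np.stack([q@X,q@Y,q[...,2]],-1)
def pull(n,y0,lo,hi):
    p,d,c=wc(n)
    k=(p.max(2)<90)&(c[...,2]>.064)&(c[...,2]<.095)&(c[...,0]>lo)&(c[...,0]<hi)&(abs(c[...,1]-y0)<.03)&(d>.1)
    print(k.sum(),[np.percentile(c[k][:,i],[2,10,50,90,98]).round(4) for i in range(3)] if k.sum() else 0)
E
python3 -c "
from wl import *
st();pull('w2',.17,-.13,-.02);go(c2w(-.071,.17,.0715),12,0)"
```

```text
time_s: 8.8
tcp_pos: [0.5972, 0.2353, 0.1471]
ee_rot: [[0.109, 0.972, 0.208], [0.994, -0.106, -0.023], [0.0, 0.209, -0.978]]
wrist_force: [-0.2, -0.1, -0.1]
gripper_width: 0.576
t 8.8 grasp cab [-0.0914  0.1738  0.1657] tilt 12.1 xaxis.Y [-0.004  1.     0.   ] F [-0.2 -0.1 -0.1] g 0.0501 J [  39.9   22.2  -16.5   12.7  -43.5 -144.7]
229 [array([-0.0827, -0.0825, -0.0817, -0.0638, -0.0404]), array([0.1626, 0.1661, 0.1722, 0.1792, 0.1794]), array([0.0675, 0.0696, 0.0799, 0.0826, 0.0829])]
shift [-0.0054 -0.0006  0.0963] turn [ 0.031 -0.02   0.051] | mm 96 deg 0.3
```

View pics/w2.png

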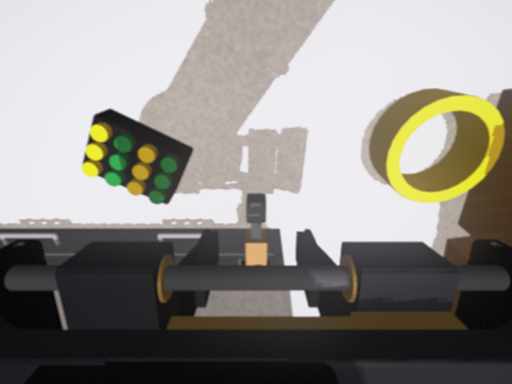

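The pull is at about (256,205), centred at cabinet (-0.0715, 0.171). I descend on it.

```bash
python3 -m jog '[[[-0.001,0,0.012],[0,0,0]],[[-0.002,0,0.026],[0,0,0]],[[-0.002,0,0.04],[0,0,0]],[[-0.002,0,0.054],[0,0,0]],[[-0.002,0,0.068],[0,0,0]],[[-0.002,0,0.08],[0,0,0]],[[-0.002,0,0.09],[0,0,0]],[[-0.002,0,0.096],[0,0,0]],[[-0.002,0,0.096],[0,0,0]],[[-0.002,0,0.096],[0,0,0]]]'
python3 -c "
from h import *
st()"
python3 -m jog '[[[0,0,0],[0,0,0]],[[0,0,0],[0,0,0]],[[0,0,0],[0,0,0]],[[0,0,0],[0,0,0]],[[0,0,0],[0,0,0]],[[0,0,0],[0,0,0]],[[0,0,0],[0,0,0]],[[0,0,0],[0,0,0]],[[0,0,0],[0,0,0]],[[0,0,0],[0,0,0]]]' 0.0
python3 -c "
from h import *
st()"
```

```text
time_s: 9.68
tcp_pos: [0.6157, 0.2276, 0.0536]
ee_rot: [[0.111, 0.972, 0.207], [0.994, -0.109, -0.024], [-0.001, 0.209, -0.978]]
wrist_force: [0.1, -0.4, -0.0]
gripper_width: 0.575
t 9.68 grasp cab [-0.0722  0.1682  0.0722] tilt 12.0 xaxis.Y [-0.001  1.    -0.001] F [ 0.1 -0.4 -0. ] g 0.0501 J [  37.9   29.6  -21.2   16.2  -31.6 -147.5]
time_s: 10.52
tcp_pos: [0.6171, 0.2316, 0.054]
ee_rot: [[0.108, 0.971, 0.212], [0.994, -0.107, -0.017], [0.006, 0.213, -0.977]]
wrist_force: [0.3, 8.2, -3.2]
gripper_width: 0.207
t 10.52 grasp cab [-0.0713  0.1722  0.0726] tilt 12.3 xaxis.Y [-0.004  1.     0.006] F [ 0.3  8.2 -3.2] g 0.018 J [  38.    29.6  -21.    16.1  -31.3 -147.5]
```

```bash
python3 -m jog '[[[0.001,-0.004,-0.001],[0,0,0]],[[0.002,-0.012,-0.0025],[0,0,0]],[[0.003,-0.024,-0.005],[0,0,0]],[[0.003,-0.036,-0.008],[0,0,0]],[[0.003,-0.048,-0.0105],[0,0,0]],[[0.003,-0.06,-0.013],[0,0,0]],[[0.003,-0.072,-0.0155],[0,0,0]],[[0.003,-0.083,-0.018],[0,0,0]],[[0.003,-0.092,-0.02],[0,0,0]],[[0.003,-0.097,-0.021],[0,0,0]]]'
python3 -m jog '[[[0,-0.002,-0.0005],[0,0,0]],[[0,-0.004,-0.001],[0,0,0]],[[0,-0.005,-0.001],[0,0,0]],[[0,-0.006,-0.0012],[0,0,0]],[[0,-0.006,-0.0012],[0,0,0]],[[0,-0.006,-0.0012],[0,0,0]],[[0,-0.006,-0.0012],[0,0,0]],[[0,-0.006,-0.0012],[0,0,0]],[[0,-0.006,-0.0012],[0,0,0]],[[0,-0.006,-0.0012],[0,0,0]]]'
python3 -c "
from h import *
st()"
```

```text
time_s: 11.35
tcp_pos: [0.5167, 0.2426, 0.054]
ee_rot: [[0.11, 0.972, 0.208], [0.994, -0.107, -0.022], [0.001, 0.209, -0.978]]
wrist_force: [2.1, 2.9, -4.5]
gripper_width: 0.202
time_s: 12.18
tcp_pos: [0.5137, 0.243, 0.054]
ee_rot: [[0.111, 0.971, 0.21], [0.994, -0.109, -0.022], [0.001, 0.211, -0.978]]
wrist_force: [13.4, -0.2, -11.4]
gripper_width: 0.204
t 12.18 grasp cab [-0.1753  0.1721  0.0726] tilt 12.2 xaxis.Y [-0.001  1.     0.001] F [ 13.4  -0.2 -11.4] g 0.0178 J [  45.8   22.9  -35.5   22.4  -25.7 -161.9]
```

```bash
python3 -m jog '[[[0,0,0],[0,0,0]],[[0,0,0],[0,0,0]],[[0,0,0],[0,0,0]],[[0,0,0],[0,0,0]],[[0,0,-0.01],[0,0,0]],[[0,0,-0.03],[0,0,0]],[[0,0,-0.06],[0,0,0]],[[0,0,-0.09],[0,0,0]],[[0,0,-0.12],[0,0,0]],[[0,0,-0.14],[0,0,0]]]' 0.05
python3 - <<'E'
from wl import *
st(); go(c2w(.023,0.001,.311),12,.07)
for n in ["top","side"]:
    p,d=r.capture(n); cv2.imwrite(f"pics/{n}2.png",p); V=cloud(n,d)-O; c=np.stack([V@X,V@Y,V[...,2]],-1)
    for y in (-.17,.17):
        k=(p.max(2)<90)&(c[...,2]>.068)&(c[...,2]<.09)&(c[...,0]>-.22)&(c[...,0]<-.1)&(abs(c[...,1]-y)<.02)
        print(n,y,k.sum(),np.percentile(c[k][:,0],[1,5,50,95]).round(4) if k.sum() else 0, np.median(c[k][:,1]))
    k=(abs(c[...,1])<.12)&(c[...,0]>.0)&(c[...,0]<.2)&(c[...,2]>.3)&(c[...,2]<.36)&(p[...,2].astype(int)-p[...,0]>25)
    print("carton",k.sum(),[np.percentile(c[k][:,i],[1,50,99]).round(3) for i in range(3)] if k.sum() else 0)
    k=(abs(c[...,1])<.02)&(abs(c[...,0]-.02)<.03)&(c[...,2]>.298)&(c[...,2]<.34)
    print("tab",k.sum(),[np.percentile(c[k][:,i],[2,50,98]).round(4) for i in range(3)])
E
```

```text
time_s: 13.02
tcp_pos: [0.4821, 0.2462, 0.1938]
ee_rot: [[0.111, 0.972, 0.209], [0.994, -0.108, -0.021], [0.002, 0.21, -0.978]]
wrist_force: [-0.1, -0.1, -0.3]
gripper_width: 0.577
t 13.02 grasp cab [-0.2071  0.1717  0.2124] tilt 12.1 xaxis.Y [-0.002  1.     0.002] F [-0.1 -0.1 -0.3] g 0.0502 J [  49.7   10.5  -26.4   13.7  -47.  -154.9]
shift [-0.1707  0.2456 -0.1184] turn [ 0.03  -0.027  0.013] | mm 322 deg 0.2
top -0.17 37 [-0.1797 -0.1792 -0.1653 -0.1452] -0.1685385431925447
top 0.17 32 [-0.1707 -0.1693 -0.1582 -0.1282] 0.16916031455995023
carton 839 [array([0.097, 0.13 , 0.198]), array([-0.119, -0.056,  0.011]), array([0.318, 0.324, 0.329])]
tab 51 [array([0.0162, 0.0209, 0.0314]), array([-0.0097,  0.    ,  0.0095]), array([0.2981, 0.3249, 0.3318])]
side -0.17 67 [-0.1838 -0.1832 -0.1655 -0.1381] -0.16179118527058894
side 0.17 164 [-0.1851 -0.1838 -0.1541 -0.1076] 0.17874060466578412
carton 681 [array([0.094, 0.126, 0.198]), array([-0.119, -0.024,  0.017]), array([0.301, 0.322, 0.326])]
tab 82 [array([0.0149, 0.0206, 0.029 ]), array([-0.0075,  0.0087,  0.0146]), array([0.2988, 0.3143, 0.3281])]
```

View pics/side2.png

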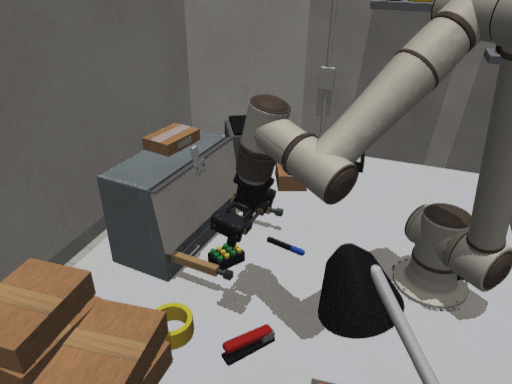

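Both supports show fully out: in the side view the pull ends are near (228,273) and (278,211), with fronts at d≈-0.184 m. Next I go above the tab.

```bash
python3 -m jog '[[[-0.008,0.008,-0.01],[0,0,0]],[[-0.025,0.03,-0.025],[0,0,0]],[[-0.045,0.06,-0.04],[0,0,0]],[[-0.065,0.09,-0.055],[0,0,0]],[[-0.085,0.12,-0.07],[0,0,0]],[[-0.105,0.15,-0.085],[0,0,0]],[[-0.125,0.18,-0.1],[0,0,0]],[[-0.145,0.21,-0.11],[0,0,0]],[[-0.162,0.234,-0.116],[0,0,0]],[[-0.17,0.245,-0.118],[0,0,0]]]'
python3 - <<'E'
from wl import *
st(); p,d,c=wc('w3'); 
k=(abs(c[...,1])<.03)&(abs(c[...,0]-.02)<.03)&(c[...,2]>.296)&(c[...,2]<.345)&(d>.08)
print("tab",k.sum(),[np.percentile(c[k][:,i],[2,50,98]).round(4) for i in range(3)] if k.sum() else 0)
go(c2w(.023,0.001,.311),12,.0)
E
```

```text
time_s: 13.95
tcp_pos: [0.679, 0.0504, 0.3574]
ee_rot: [[0.114, 0.972, 0.208], [0.993, -0.111, -0.024], [-0.001, 0.209, -0.978]]
wrist_force: [0.5, 0.9, -0.0]
gripper_width: 0.572
t 13.95 grasp cab [ 0.0106 -0.0007  0.376 ] tilt 12.1 xaxis.Y [ 0.002  1.    -0.001] F [ 0.5  0.9 -0. ] g 0.0498 J [  20.3   18.3   10.7    5.7  -71.7 -118.1]
tab 994 [array([0.0149, 0.0184, 0.0296]), array([-0.0082,  0.0023,  0.0127]), array([0.2972, 0.3203, 0.3293])]
shift [ 0.0024 -0.0021  0.0655] turn [ 0.011  0.02  -0.028] | mm 66 deg 0.2
```

View pics/w3.png

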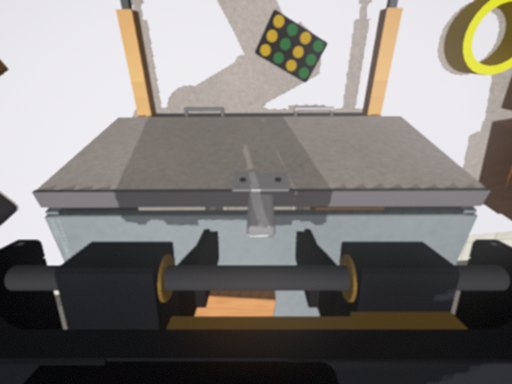

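The tab is at about (260,215), y≈0.002 m. I descend and pinch it.

```bash
python3 -m jog '[[[0.001,0,0.008],[0,0,0]],[[0.002,-0.001,0.018],[0,0,0]],[[0.003,-0.002,0.028],[0,0,0]],[[0.003,-0.002,0.038],[0,0,0]],[[0.003,-0.002,0.048],[0,0,0]],[[0.003,-0.002,0.056],[0,0,0]],[[0.003,-0.002,0.062],[0,0,0]],[[0.003,-0.002,0.064],[0,0,0]],[[0.003,-0.002,0.064],[0,0,0]],[[0.003,-0.002,0.064],[0,0,0]]]'
python3 -c "
from h import *
st()"
python3 -m jog '[[[0,0,0],[0,0,0]],[[0,0,0],[0,0,0]],[[0,0,0],[0,0,0]],[[0,0,0],[0,0,0]],[[0,0,0],[0,0,0]],[[0,0,0],[0,0,0]],[[0,0,0],[0,0,0]],[[0,0,0],[0,0,0]],[[0,0,0],[0,0,0]],[[0,0,0],[0,0,0]]]' 0.0
python3 -c "
from h import *
st()"
```

```text
time_s: 14.83
tcp_pos: [0.6889, 0.0547, 0.2946]
ee_rot: [[0.111, 0.972, 0.208], [0.994, -0.108, -0.023], [-0.0, 0.209, -0.978]]
wrist_force: [0.3, 0.1, 0.9]
gripper_width: 0.572
t 14.83 grasp cab [0.02   0.0047 0.3132] tilt 12.1 xaxis.Y [-0.001  1.    -0.   ] F [0.3 0.1 0.9] g 0.0497 J [  20.3   20.4    5.     6.   -63.9 -118.8]
time_s: 15.67
tcp_pos: [0.6883, 0.0528, 0.2945]
ee_rot: [[0.112, 0.972, 0.206], [0.994, -0.109, -0.026], [-0.003, 0.208, -0.978]]
wrist_force: [-0.6, -6.2, 0.5]
gripper_width: 0.249
t 15.67 grasp cab [0.0195 0.0028 0.3131] tilt 12.0 xaxis.Y [ 0.     1.    -0.003] F [-0.6 -6.2  0.5] g 0.0217 J [  20.2   20.4    4.9    6.1  -64.  -118.8]
```

```bash
cat > arc.py <<'E'
from h import *
import sys
def arc(dphi,n=10,Rr=.2132):
    s=r.sense();R=s["ee_rot"]; g=w2c(s["tcp_pos"]-.019*R[:,2]); a0=np.arctan2(-g[0],g[2]-.1)
    print("phi now",round(a0+np.radians(7.85),4),"rad",np.hypot(g[0],g[2]-.1).round(4))
    a=a0+dphi*np.linspace(1/n,1,n)
    for x in a:
        P=np.array([-Rr*np.sin(x),0,.1+Rr*np.cos(x)])-np.array([g[0],0,g[2]])
        w=P[0]*X+P[2]*Z; print(np.round(R.T@w,4).tolist())
E
python3 -c "
from arc import *
arc(.35)"
```

```text
phi now 0.0455 rad 0.214
[0.0, -0.0074, -0.0014]
[-0.0, -0.0146, -0.0032]
[-0.0, -0.0219, -0.0048]
[-0.0, -0.0293, -0.0061]
[0.0, -0.0366, -0.0072]
[0.0, -0.0441, -0.008]
[0.0, -0.0515, -0.0085]
[0.0, -0.059, -0.0088]
[0.0, -0.0664, -0.0088]
[0.0, -0.0739, -0.0086]
```

```bash
python3 -m jog '[[[0,-0.005,-0.001],[0,0,0]],[[0,-0.0125,-0.0025],[0,0,0]],[[0,-0.02,-0.0043],[0,0,0]],[[0,-0.028,-0.0058],[0,0,0]],[[0,-0.036,-0.007],[0,0,0]],[[0,-0.044,-0.008],[0,0,0]],[[0,-0.0515,-0.0085],[0,0,0]],[[0,-0.059,-0.0088],[0,0,0]],[[0,-0.0664,-0.0088],[0,0,0]],[[0,-0.0739,-0.0086],[0,0,0]]]'
python3 -c "
from arc import *
st();arc(.35)"
```

```text
time_s: 16.5
tcp_pos: [0.6153, 0.0608, 0.2886]
ee_rot: [[0.112, 0.971, 0.209], [0.994, -0.109, -0.027], [-0.003, 0.211, -0.978]]
wrist_force: [0.3, -6.7, 1.2]
gripper_width: 0.246
t 16.5 grasp cab [-0.0539  0.0025  0.3072] tilt 12.2 xaxis.Y [-0.     1.    -0.003] F [ 0.3 -6.7  1.2] g 0.0214 J [  23.7   13.1   -6.5    7.2  -60.1 -123.2]
phi now 0.3917 rad 0.2141
[0.0, -0.0074, 0.0014]
[0.0, -0.0148, 0.0021]
[0.0, -0.0222, 0.003]
[0.0, -0.0296, 0.0043]
[0.0, -0.0369, 0.0057]
[0.0001, -0.0442, 0.0075]
[0.0001, -0.0514, 0.0095]
[0.0001, -0.0585, 0.0117]
[0.0001, -0.0655, 0.0142]
[0.0001, -0.0725, 0.0169]
```

Excellent tracking, forces are low. The lateral 6.7 N means I should ease y by about -2 mm.

```bash
python3 -m jog '[[[0,-0.007,0.001],[0,0,0]],[[-0.0005,-0.0148,0.0021],[0,0,0]],[[-0.001,-0.0222,0.003],[0,0,0]],[[-0.001,-0.0296,0.0043],[0,0,0]],[[-0.0015,-0.0369,0.0057],[0,0,0]],[[-0.002,-0.0442,0.0075],[0,0,0]],[[-0.002,-0.0514,0.0095],[0,0,0]],[[-0.002,-0.0585,0.0117],[0,0,0]],[[-0.002,-0.0655,0.0142],[0,0,0]],[[-0.002,-0.0725,0.0169],[0,0,0]]]'
python3 -c "
from arc import *
st();arc(.35)"
```

```text
time_s: 17.33
tcp_pos: [0.5476, 0.0683, 0.2566]
ee_rot: [[0.111, 0.972, 0.209], [0.994, -0.108, -0.023], [-0.0, 0.21, -0.978]]
wrist_force: [-1.7, -3.1, 5.4]
gripper_width: 0.249
t 17.33 grasp cab [-0.122   0.0023  0.2752] tilt 12.1 xaxis.Y [-0.001  1.    -0.   ] F [-1.7 -3.1  5.4] g 0.0217 J [  27.7    7.5  -18.5    8.4  -54.2 -128.4]
phi now 0.7454 rad 0.2135
[0.0, -0.0067, 0.0033]
[0.0, -0.0134, 0.0065]
[0.0, -0.02, 0.01]
[0.0, -0.0265, 0.0137]
[0.0, -0.0329, 0.0176]
[0.0, -0.0391, 0.0218]
[0.0001, -0.0451, 0.0261]
[0.0001, -0.051, 0.0307]
[0.0001, -0.0568, 0.0355]
[0.0001, -0.0623, 0.0404]
```

```bash
python3 -m jog '[[[0,-0.0067,0.0033],[0,0,0]],[[0,-0.0134,0.0065],[0,0,0]],[[0,-0.02,0.01],[0,0,0]],[[0,-0.0265,0.0137],[0,0,0]],[[0,-0.0329,0.0176],[0,0,0]],[[0,-0.0391,0.0218],[0,0,0]],[[0,-0.0451,0.0261],[0,0,0]],[[0,-0.051,0.0307],[0,0,0]],[[0,-0.0568,0.0355],[0,0,0]],[[0,-0.0623,0.0404],[0,0,0]]]'
python3 -c "
from arc import *
st();arc(.35)"
```

```text
time_s: 18.17
tcp_pos: [0.4952, 0.0741, 0.2019]
ee_rot: [[0.111, 0.972, 0.207], [0.994, -0.109, -0.024], [-0.001, 0.208, -0.978]]
wrist_force: [0.7, -4.0, -2.1]
gripper_width: 0.25
t 18.17 grasp cab [-0.1747  0.0021  0.2205] tilt 12.0 xaxis.Y [-0.001  1.    -0.001] F [ 0.7 -4.  -2.1] g 0.0218 J [  31.6    5.1  -30.4   10.4  -45.5 -134.7]
phi now 1.104 rad 0.2123
[0.0, -0.006, 0.0045]
[0.0, -0.0111, 0.0099]
[0.0, -0.0161, 0.0155]
[0.0, -0.0208, 0.0213]
[0.0, -0.0254, 0.0272]
[0.0001, -0.0297, 0.0333]
[0.0001, -0.0338, 0.0395]
[0.0001, -0.0378, 0.0458]
[0.0001, -0.0414, 0.0523]
[0.0001, -0.0449, 0.0589]
```

```bash
python3 -m jog '[[[0,-0.0055,0.0048],[0,0,0]],[[0,-0.011,0.0099],[0,0,0]],[[0,-0.016,0.0155],[0,0,0]],[[0,-0.0208,0.0213],[0,0,0]],[[0,-0.0254,0.0272],[0,0,0]],[[0,-0.0297,0.0333],[0,0,0]],[[0,-0.0338,0.0395],[0,0,0]],[[0,-0.0378,0.0458],[0,0,0]],[[0,-0.0414,0.0523],[0,0,0]],[[0,-0.0449,0.0589],[0,0,0]]]'
python3 -c "
from arc import *
st();arc(.27)"
```

```text
time_s: 19.0
tcp_pos: [0.4642, 0.0775, 0.1351]
ee_rot: [[0.111, 0.972, 0.207], [0.994, -0.109, -0.024], [-0.001, 0.208, -0.978]]
wrist_force: [3.4, -6.6, -1.6]
gripper_width: 0.246
t 19.0 grasp cab [-0.2059  0.0021  0.1537] tilt 12.0 xaxis.Y [-0.001  1.    -0.001] F [ 3.4 -6.6 -1.6] g 0.0214 J [  34.2    6.8  -41.    14.2  -33.8 -141.8]
phi now 1.4526 rad 0.2128
[0.0, -0.0029, 0.005]
[0.0, -0.0052, 0.0102]
[0.0, -0.0075, 0.0156]
[0.0, -0.0095, 0.0209]
[0.0, -0.0115, 0.0263]
[0.0, -0.0133, 0.0318]
[0.0, -0.0149, 0.0373]
[0.0, -0.0164, 0.0429]
[0.0, -0.0178, 0.0485]
[0.0, -0.019, 0.0541]
```

Remaining 0.29 rad. I go 0.26 now and slow down at the end.

```bash
python3 -m jog '[[[0,-0.0029,0.005],[0,0,0]],[[0,-0.0052,0.0102],[0,0,0]],[[0,-0.0075,0.0156],[0,0,0]],[[0,-0.0095,0.0209],[0,0,0]],[[0,-0.0115,0.0263],[0,0,0]],[[0,-0.0133,0.0318],[0,0,0]],[[0,-0.0149,0.0373],[0,0,0]],[[0,-0.0164,0.0425],[0,0,0]],[[0,-0.0176,0.0475],[0,0,0]],[[0,-0.0185,0.052],[0,0,0]]]'
python3 - <<'E'
from arc import *
st();arc(.04,2)
p,d=r.capture("side"); cv2.imwrite("pics/side3.png",p[120:320,80:340].repeat(3,0).repeat(3,1)[:600]); V=cloud("side",d)-O; c=np.stack([V@X,V@Y,V[...,2]],-1)
k=(abs(c[...,1])<.19)&(abs(c[...,1])>.06)&(c[...,0]<-.03)&(c[...,0]>-.17)&(c[...,2]>.075)&(c[...,2]<.14)
q=c[k]
for i in range(4):
    a=np.polyfit(q[:,0],q[:,2],1); e=q[:,2]-np.polyval(a,q[:,0]); q=q[abs(e)<max(.003,2*e.std())]
print(a,len(q),"phi",1.745+np.arctan(a[0]))
E
```

```text
time_s: 19.83
tcp_pos: [0.4568, 0.0783, 0.0805]
ee_rot: [[0.112, 0.972, 0.206], [0.994, -0.109, -0.024], [-0.001, 0.208, -0.978]]
wrist_force: [1.2, -4.6, -0.9]
gripper_width: 0.247
t 19.83 grasp cab [-0.2133  0.0021  0.099 ] tilt 12.0 xaxis.Y [-0.001  1.    -0.001] F [ 1.2 -4.6 -0.9] g 0.0215 J [  34.1   11.3  -48.    20.4  -22.8 -148.8]
phi now 1.7123 rad 0.2133
[0.0, -0.0007, 0.0042]
[0.0, -0.0015, 0.0084]
[-0.02501215  0.10155419] 2139 phi 1.7199930616649697
```

View pics/side3.png

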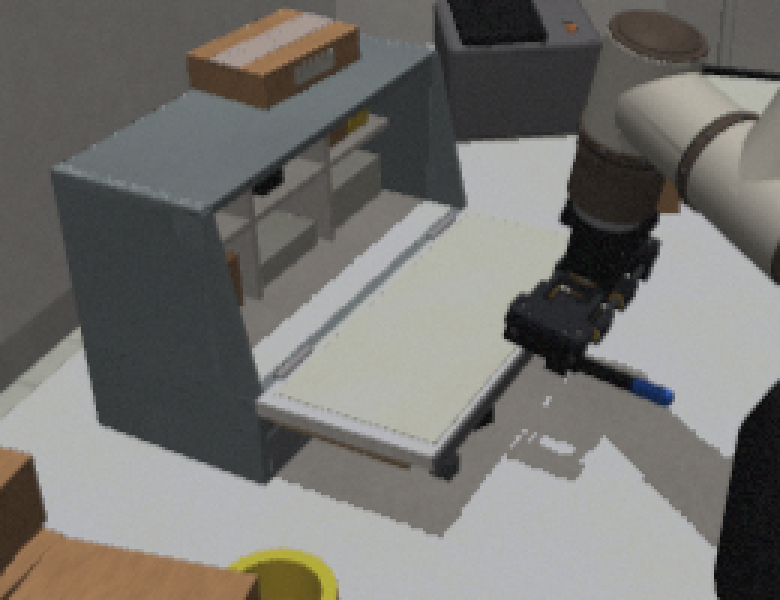

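The flap is within about 0.03 rad of level, with its near corner at about (435,455) in the crop. I lower the last few mm slowly.

```bash
python3 -m jog '[[[0,0,0.001],[0,0,0]],[[0,0,0.002],[0,0,0]],[[0,-0.001,0.003],[0,0,0]],[[0,-0.001,0.004],[0,0,0]],[[0,-0.001,0.0045],[0,0,0]],[[0,-0.001,0.005],[0,0,0]],[[0,-0.001,0.0055],[0,0,0]],[[0,-0.001,0.006],[0,0,0]],[[0,-0.001,0.006],[0,0,0]],[[0,-0.001,0.006],[0,0,0]]]'
python3 -c "
from arc import *
st();arc(.04,2)"
```

```text
time_s: 20.72
tcp_pos: [0.4569, 0.0783, 0.075]
ee_rot: [[0.111, 0.972, 0.206], [0.994, -0.109, -0.024], [-0.001, 0.208, -0.978]]
wrist_force: [-0.2, -4.3, -2.3]
gripper_width: 0.249
t 20.72 grasp cab [-0.2132  0.002   0.0936] tilt 12.0 xaxis.Y [-0.001  1.    -0.001] F [-0.2 -4.3 -2.3] g 0.0217 J [  33.9   11.9  -48.7   21.5  -21.6 -149.8]
phi now 1.7378 rad 0.2133
[0.0, -0.0007, 0.0042]
[0.0, -0.0013, 0.0084]
```

```bash
python3 -m jog '[[[0,0,0.0005],[0,0,0]],[[0,0,0.001],[0,0,0]],[[0,0,0.0015],[0,0,0]],[[0,0,0.002],[0,0,0]],[[0,0,0.002],[0,0,0]],[[0,0,0.002],[0,0,0]],[[0,0,0.002],[0,0,0]],[[0,0,0.002],[0,0,0]],[[0,0,0.002],[0,0,0]],[[0,0,0.002],[0,0,0]]]'
python3 -c "
from arc import *
st();arc(.04,1)"
```

```text
time_s: 21.55
tcp_pos: [0.4571, 0.0782, 0.0739]
ee_rot: [[0.111, 0.972, 0.207], [0.994, -0.108, -0.024], [-0.001, 0.209, -0.978]]
wrist_force: [-10.6, -1.0, 9.6]
gripper_width: 0.246
t 21.55 grasp cab [-0.213   0.002   0.0925] tilt 12.0 xaxis.Y [-0.001  1.    -0.001] F [-10.6  -1.    9.6] g 0.0214 J [  33.9   12.   -48.9   21.9  -21.3 -150.1]
phi now 1.743 rad 0.2132
[0.0, -0.0013, 0.0084]
```

Contact on the supports: Fz has turned upward and φ≈1.743. I release and withdraw.

```bash
python3 -m jog '[[[0,0,0],[0,0,0]],[[0,0,0],[0,0,0]],[[0,0,0],[0,0,0]],[[0,0,0],[0,0,0]],[[0,0,0],[0,0,0]],[[0,0,-0.005],[0,0,0]],[[0,0,-0.015],[0,0,0]],[[0,0,-0.03],[0,0,0]],[[0,0,-0.05],[0,0,0]],[[0,0,-0.07],[0,0,0]]]' 0.05
python3 -m jog '[[[0,0,-0.02],[0,0,0]],[[0,-0.01,-0.04],[0,0,0]],[[0,-0.02,-0.06],[0,0,0]],[[0,-0.02,-0.08],[0,0,0]],[[0,-0.02,-0.1],[0,0,0]],[[0,-0.02,-0.11],[0,0,0]],[[0,-0.02,-0.11],[0,0,0]],[[0,-0.02,-0.11],[0,0,0]],[[0,-0.02,-0.11],[0,0,0]],[[0,-0.02,-0.11],[0,0,0]]]'
python3 - <<'E'
from wl import *
st()
def fitp(c,n):
    k=(abs(c[...,1])<.19)&(c[...,0]<-.03)&(c[...,0]>-.17)&(c[...,2]>.075)&(c[...,2]<.14)
    q=c[k]
    for i in range(4):
        a=np.polyfit(q[:,0],q[:,2],1); e=q[:,2]-np.polyval(a,q[:,0]); q=q[abs(e)<max(.003,2*e.std())]
    print(n,a,len(q),"phi",1.745+np.arctan(a[0]))
for n in ["top","side"]:
    p,d=r.capture(n); cv2.imwrite(f"pics/{n}4.png",p); V=cloud(n,d)-O; c=np.stack([V@X,V@Y,V[...,2]],-1); fitp(c,n)
    im0=cv2.imread(f"pics/{n}0.png")
p,d,c=wc('w4'); fitp(c,'wrist')
for q in ["vial_pack","marker","tape_roll","stapler","side_carton","sample_vial"]:
    for n in ["top","side"]:
        o=r.cut_out(q,n); print(q,n,[(round(a["confidence"],2),np.round(a["uv"],1)) for a in o[:1]])
E
```

```text
time_s: 22.38
tcp_pos: [0.4429, 0.0802, 0.1426]
ee_rot: [[0.111, 0.972, 0.206], [0.994, -0.109, -0.023], [-0.0, 0.208, -0.978]]
wrist_force: [0.8, -0.3, 0.6]
gripper_width: 0.576
time_s: 23.22
tcp_pos: [0.4006, 0.0844, 0.2441]
ee_rot: [[0.111, 0.972, 0.205], [0.994, -0.109, -0.025], [-0.002, 0.207, -0.978]]
wrist_force: [-0.4, 0.4, -0.2]
gripper_width: 0.574
t 23.22 grasp cab [-0.2698  0.0019  0.2627] tilt 11.9 xaxis.Y [-0.001  1.    -0.002] F [-0.4  0.4 -0.2] g 0.0499 J [  41.9   -7.2  -36.2   11.1  -53.7 -144.3]
top [0.00477853 0.10170258] 3588 phi 1.749778495130475
side [0.00415818 0.10137732] 3426 phi 1.7491581532149332
wrist [0.00482581 0.10175746] 6116 phi 1.7498257681664102
vial_pack top []
vial_pack side []
marker top [(0.45, array([257.2, 231.7]))]
marker side [(0.62, array([290.4, 247.8]))]
tape_roll top [(0.86, array([141.5, 181.9]))]
tape_roll side [(0.8, array([176.5, 315.8]))]
stapler top [(0.53, array([150.3, 237. ]))]
stapler side [(0.56, array([247. , 342.2]))]
side_carton top [(0.66, array([367.6, 203.5]))]
side_carton side [(0.54, array([289.1, 165.1]))]
sample_vial top [(0.59, array([365. , 252.8]))]
sample_vial side []
```

View pics/side4.png

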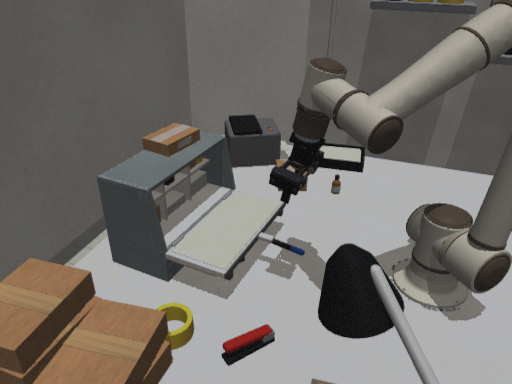

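View pics/w4.png

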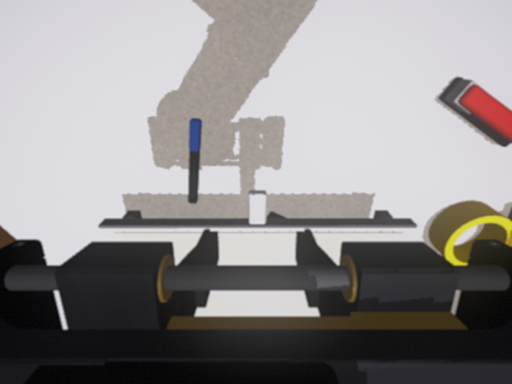

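The side view shows the flap level, resting on both supports, with the gripper clear of it at about (290,175). All three cameras give φ≈1.75 rad. The surrounding things look where they were.

```bash
python3 -c "
from h import *
r.finish_job(); st()"
```

```text
the job is handed in; nothing more can be done
the job is handed in; nothing more can be done
```

I pulled both supports out to their stops, then pinched the flap's tab and lowered the flap at about 0.4 rad/s onto the supports. I let go, drew the gripper clear and handed the job in after about 24 s of the 61 s allowed. No verdict is reported.

**Supports:** the pull force rose at the end of each stroke (9 N right, 13 N left). By gripper position both read about 0.14 m. The side camera showed both pull fronts at about -0.184 m. The top camera read the left one at about -0.170 m, which disagrees, but the gripper position and stop force agreed with the side camera.

**Flap:** plane fits from all three cameras gave 1.749–1.750 rad, inside the 1.715–1.79 band. The wrist force was near zero after I let go.

**Things around the cabinet:**
- **Seen in place:** the marker, tape roll, stapler and carton look unmoved. The marker and carton detections shifted by up to about 11 pixels, because the flap and arm partly hide them.
- **Not fully checked:** the vial pack is hidden under the lowered flap, so I couldn't confirm its position at the end. The sample vial was found only by the top camera. The arm touched neither as far as the forces showed.

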